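# Snap the rolling pin into its clip rack

### The job

Put the small wooden rolling pin away in its clip rack: lay it over both pairs of spring fingers, centred between them, and press it straight down until they snap around it and it is fully home. Then slide it lengthwise through the clips until its end rests against the rack's upright end plate, and let go. Be gentle: do not ram the pin into the rack or shove the end plate along, and leave the shaker, ramekin and mill where they stand.

Things in the scene. Friction and masses are not known exactly. Their poses are not given: they have to be found in the camera images.
- pin: plain wooden rolling pin: a straight round bar, 26 mm diameter, 240 mm long, about 0.1 kg (0.07 to 0.16), lying loose on the worktop. Origin at the middle of its axis; its own y axis runs along the bar. Both ends are alike.
- rack: fixed steel clip rack. Origin: underside of the base, midway between the clips; z up, y along the rack towards its upright end plate. Base 74 mm wide (x), 10 mm thick, y = -95 to +190. Clips 18 mm long stand at y = -65 and +65; between them the space over the base is free for gripper fingers. The seated pin lies along y, its axis at x = 0, z = 52 mm.
- clip_seat_a (a point): the middle of the V saddle of the clip at rack y = -65 mm: the seated pin's axis passes through both clip_seat points (52 mm above the worktop). Each clip has two sprung steel fingers, either side of x = 0: flared tops 33 mm apart at 78 mm height, rounded lips 18 mm apart at 62 mm, which spring outward. A pin laid on the fingers has its axis at about 74 mm height.
- clip_seat_b (a point): the middle of the V saddle of the clip at rack y = +65 mm: the seated pin's axis passes through both clip_seat points (52 mm above the worktop). Snapping in takes about 12 to 24 N of push down for both clips, seating is felt as a second rise; sliding the snapped pin takes 4 to 12 N. Ramming: over 30 N on the end plate, or over 60 N pin-rack contact in all (the clips' squeeze makes up to 25).
- plate_zone (a point): point on the seated pin's line at rack y = 136 mm, 52 mm up: the nearest place of the end plate (steel, upright, 44 mm wide, 5 mm thick, top at 76 mm). The plate's face is clamped 0 to 20 mm beyond this point (rack +y), differently each time and not reported: feel or look for it. A pin centred between the clips ends at y = 120 mm.
- salt_shaker: bystander: glass shaker, 44 mm diameter, 90 mm tall, origin under its base
- ramekin: bystander: white ramekin, 71 mm diameter, 44 mm tall, origin under its base
- pepper_mill: bystander: dark wooden mill, 58 mm diameter, 150 mm tall, origin under its base
Mind the look-alikes: they are no part of the job. Leave any orange look-alike of the pin alone.

How it is judged (in metres and radians):
On the way:
1. the pin is snapped home in both clips (axis within 2.5 mm of the seated height, level, on the middle line), its middle within 30 mm of the rack's middle (z of pin in the frame of rack between 0.0495 and 0.0545 m and x of pin in the frame of rack between -0.003 and 0.003 m and y of pin in the frame of rack between -0.03 and 0.03 m and angle between the y axis of pin and the y axis of rack, either way round below 0.04 rad), for 0.2 s.
At the end, for the whole second after the job is handed in: the pin lies at rest, snapped home in both clips (axis within 2.5 mm of the seated height and 3 mm of the middle line, parallel to the rack within 0.04 rad), its end within 2.5 mm of the end plate, and it is released (z of pin in the frame of rack between 0.0495 and 0.0545 m and x of pin in the frame of rack between -0.003 and 0.003 m and angle between the y axis of pin and the y axis of rack, either way round below 0.04 rad and horizontal distance between pin and end_plate_c0 below 0.125 m and linear speed of pin below 0.01 m/s); the robot touches nothing.
It fails at once if the pin is rammed into the rack: contact forces between them that add up to more than 60 N (contact force between pin and rack above 60 N).
It fails at once if the pin is rammed against the end plate with more than 30 N (contact force between pin and end_plate_c0 above 30 N).
It fails at once if the end plate is shoved more than 4 mm along its rail (distance of end_plate_c0 from where it was at the start of the episode above 0.004 m).
It fails at once if a bystander is moved more than 20 mm (distance of any of salt_shaker, ramekin, pepper_mill from where it was at the start of the episode above 0.02 m).
It also fails if it takes over 64 s, if anything falls off the work surface, if the arm or the gripper's body presses on something with over 40 N, if the wrist force passes 120 N, or if a joint passes its speed limit or range.

### The arm

A 6-joint arm with a two-finger parallel gripper is mounted at the origin on a cart in front of the work surface, level with it; the furniture and walls round the work are solid. World frame = base frame: x ahead of the robot, y to its left, z up, the work surface at z = 0. Lengths are in mm, angles in degrees, forces in N, time in s.
With the tool pointing down it reaches from about 350 to 950 mm from the base axis. Payload 17.4 kg.
Tool frame: the origin (TCP) lies on the mounting face of the last link; the fingertips stand bot.finger_overhang ahead of it and the grasp point (between the pads) lies 167 mm ahead of it (bot.finger_overhang is the distance from the TCP to the fingertips, in mm); z points along the fingers, y is the line along which they close (so a half turn about z gives the same grasp; the last joint's range is limited). The gripper opens to 93 mm and grips with 3 to 60 N. Pads are 15 mm wide; open, the fingers measure 128 mm over their backs; the gripper's body (75 mm by 188 mm) begins 65 mm behind the grasp point.
Start: joints at [72.777, 6.646, 82.598, -0, 90.757, -2.166], TCP at [175.363, 651.83, 404.746] pointing down, gripper open.
Joint ranges: [-162.19, 162.19], [-47.58, 125.68], [4.15, 143.07], [-65.23, 245.23], [0.69, 171.88], [-170.13, 170.13]. Speed limits (degrees/s): [108.29, 108.29, 127.2, 180, 180, 180].

### API

Orientations are given as [roll, pitch, yaw] about the fixed x, y, z axes, in that order (R = Rz(yaw) Ry(pitch) Rx(roll)).
In Python, from cell import bot, capture, finish_job gives the robot as it stands.
- The arm moves only by the tool servo_tool, never from a script. Its argument "series" is a list of rows, each a list of 4 numbers: the shift along the world's x, y, z in m, then the turn about the world's z in rad. A call has 1 to 10 rows; each row shifts and turns the commanded pose from where the row before left it; what a row does not reach is not made up. A row lasts 1/12 s, in which the tool goes at most 41.7 mm and 7.16 degrees, less where a joint would pass 70% of its speed; a pose out of reach is approached as far as the arm can. A call with a gripper value outside its range is refused whole. "jaw" is the finger opening in m, from 0 to 0.093, set as the call begins (left out, the last holds). The fingers move at their own pace and stop on an object; "newtons" is the grip in N (left out, the last holds). Time passes only in rows, so rows that do not move let the fingers close. It gives the time, the measured TCP pose, the force, the opening and the grip force at its end, in the units of the state.
- bot.observe(): the state, without advancing time (a new reading comes with each control period).
- capture(name): name is "scene" or "top" or "wrist"; returns a dict with "frame" (480x640x3 uint8, blue, green, red), "intrinsics" (3x3 intrinsics, pixels), "k1" (the pictures are not rectified: a ray, as slopes to the right and down, at radius r is drawn at 1 + k1 r^2 times it, then the intrinsics apply), "rvec" (rotation vector, rad) and "tvec" (3), from world to camera coordinates, as OpenCV has them. Camera axes: x right, y down, z forward; pixel columns grow to the right and rows downward; lengths in mm; the calibration is good to about 2 mm. A picture is of the moment at which its call begins. There is no depth.
- finish_job(): hands the job in; it is judged then, once.
The state is a dict: "time": time; "joint_positions": joint angles; "dq": joint speeds; "joint_torque": joint torques, N m; "position": TCP position; "tool_rot": TCP orientation; "wrist_force": force on the tool from outside, world axes, zero at the start; "wrist_torque": the same for the moment, N m; "grip_width": finger opening in mm; "grip_force": force on a finger pad.
Only numpy, scipy, OpenCV 4.12 (cv2) and the standard library are available. Lean on these libraries where they do the work, as an engineer would, in place of code of your own. Each camera call takes 0.05 s, during which the arm holds its last target. There are 200 camera calls.

## Working session

There is one attempt and no reset: what is moved stays moved. The work goes in short steps, Python scripts to look and compute and a tool call to move; the robot and the scene stay as the last step left them, time stands still between calls to the robot, and variables do not carry over. Pictures are saved under pics/ and viewed, at most 10 in all, crops included, and the job is handed in when it is done.

Besides the shell and the picture viewer there is one more tool, called after "Request:" by a JSON object that holds its "name" and its "arguments", one argument or row to a line. servo_tool: Moves the arm, as the interface text tells. Its arguments: {"type":"object","properties":{"series":{"type":"array","items":{"type":"array","items":{"type":"number"}}},"jaw":{"type":"number"},"newtons":{"type":"number"}},"required":["series"]}

```bash
mkdir -p pics; ls; cat > h.py <<'E'
import numpy as np, cv2
from cell import bot, capture
def shot(n,f):
    c=capture(n); cv2.imwrite('pics/'+f,c['frame']); np.savez('pics/'+f[:-4]+'.npz',**c); return c
def load(f): return dict(np.load('pics/'+f+'.npz'))
def ray(c,p):
    K=np.array(c['intrinsics'],float); k1=float(c['k1'])
    p=np.atleast_2d(np.array(p,float))
    u=cv2.undistortPoints(p.reshape(-1,1,2),K,np.array([k1,0,0,0,0.])).reshape(-1,2)
    R=cv2.Rodrigues(np.array(c['rvec'],float))[0]; t=np.array(c['tvec'],float).ravel()
    d=np.c_[u,np.ones(len(u))]@R
    return -R.T@t, d
def plane(c,p,z):
    o,d=ray(c,p); s=(z-o[2])/d[:,2]; return o+d*s[:,None]
def proj(c,P):
    return cv2.projectPoints(np.atleast_2d(np.array(P,float)),np.array(c['rvec'],float),np.array(c['tvec'],float),np.array(c['intrinsics'],float),np.array([float(c['k1']),0,0,0,0]))[0].reshape(-1,2)
E
python3 - <<'E'
from h import *
a=shot('top','top0.png'); b=shot('scene','scene0.png')
for c in(a,b): print(ray(c,[320,240]),c['k1'])
print(bot.observe(),bot.finger_overhang)
E
```

```text
pics
(array([ 484.85004033,  -79.69644182, 1240.47609274]), array([[ 0.11234396, -0.00742346, -0.99364727]])) -0.08321636964569626
(array([-332.09379603, -629.33302574,  583.59725737]), array([[ 0.78572472,  0.45208478, -0.42249398]])) -0.15580322452729958
{'time': 0.1, 'joint_positions': array([ 7.27767236e+01,  6.67073245e+00,  8.26318421e+01, -3.83491025e-03,
        9.07552749e+01, -2.16553618e+00]), 'dq': array([ 0.05082758, -0.22581391, -0.09042448, -0.05401986, -0.07682004,
       -0.08777503]), 'joint_torque': array([ 2.72718507e-04, -7.22894955e+01, -6.23863578e+01,  7.79013941e-02,
        2.27866910e-02, -9.42810016e-05]), 'position': array([175.37594985, 651.82886021, 404.08730991]), 'tool_rot': array([-1.79942047e+02,  1.64594527e-03,  1.64942212e+02]), 'wrist_force': array([-0.22128322,  0.70011382, -0.18164145]), 'wrist_torque': array([ 0.01074269, -0.00070969, -0.02434868]), 'grip_force': 0.0, 'grip_width': 92.89621537800936} 186.1
```

View pics/top0.png

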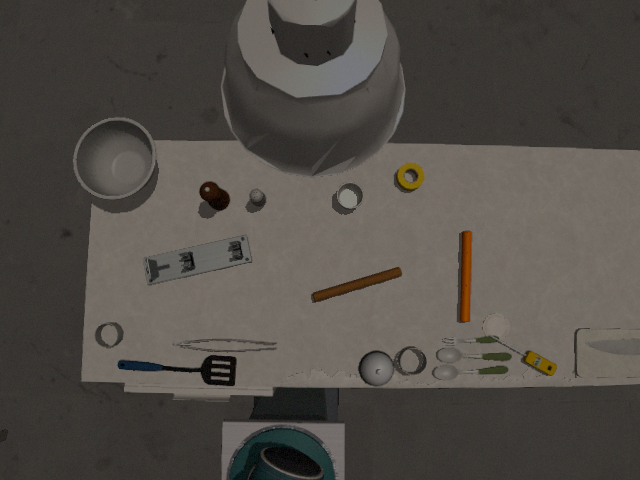

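View pics/scene0.png

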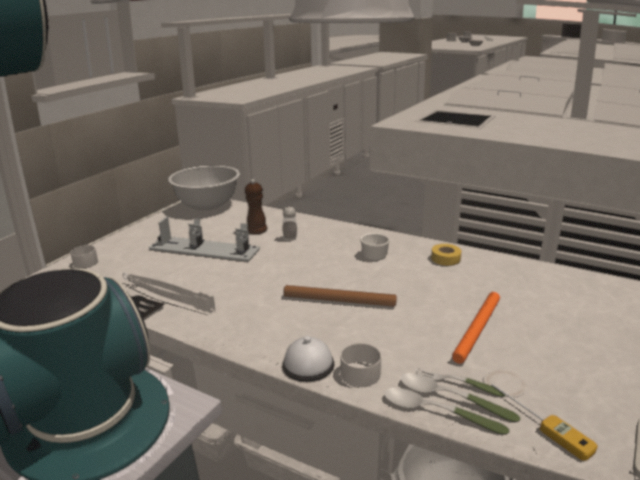

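Top view: the brown bar (wooden pin) runs from (312,297) to (401,271). The look-alike is the orange bar at (465,276), and the spatula handle at (160,366) is blue, so neither is the pin. The rack runs from (145,262) to (250,245), with clips at (186,260) and (236,250) and the end plate at the left, about (152,267). The mill is at (215,197), the shaker at (257,200) and the ramekin at (348,197).

```bash
python3 - <<'E'
from h import *
a=load('top0'); b=load('scene0')
hsv=cv2.cvtColor(a['frame'],cv2.COLOR_BGR2HSV)
m=cv2.inRange(hsv,(5,90,40),(20,255,170)); m[:220]=0;m[320:]=0;m[:,:300]=0;m[:,420:]=0
cs=max(cv2.findContours(m,0,2)[0],key=cv2.contourArea)
r=cv2.minAreaRect(cs);bx=cv2.boxPoints(r)
W=plane(a,bx,13); print('pin px',r); print(W.round(1))
ctr=W.mean(0); 
e=sorted([(np.linalg.norm(W[i]-W[(i+1)%4]),i) for i in range(4)])
print([x[0] for x in e]); i=e[-1][1]; d=W[(i+1)%4]-W[i]; print('pin ctr',ctr,'ang',np.degrees(np.arctan2(d[1],d[0])))
# rack base
g=cv2.cvtColor(a['frame'],cv2.COLOR_BGR2GRAY)
f=a['frame'].astype(int); 
print('rack px',f[262,170],f[275,165],'table',f[300,200],f[220,300])
# crop
x0,y0=130,220
c1=cv2.resize(a['frame'][220:300,130:265],None,fx=5.5,fy=5.5,interpolation=2)
cv2.imwrite('pics/crop1.png',c1[:, :800])
c2=cv2.resize(b['frame'][210:270,140:270],None,fx=6,fy=6,interpolation=2)
cv2.imwrite('pics/crop2.png',c2)
E
```

```text
pin px ((356.80279541015625, 284.0091857910156), (9.482478141784668, 92.14288330078125), 73.3007583618164)
[[ 485.   -67.9   13. ]
 [ 556.8 -299.2   13. ]
 [ 533.  -306.2   13. ]
 [ 461.6  -75.3   13. ]]
[np.float64(24.59560811391814), np.float64(24.834033211682392), np.float64(241.76069053393493), np.float64(242.19659940524036)]
pin ctr [ 509.11301376 -187.12750434   13.        ] ang -72.7589378806449
rack px [92 97 97] [93 97 98] table [100 108 117] [102 109 115]
```

View pics/crop1.png

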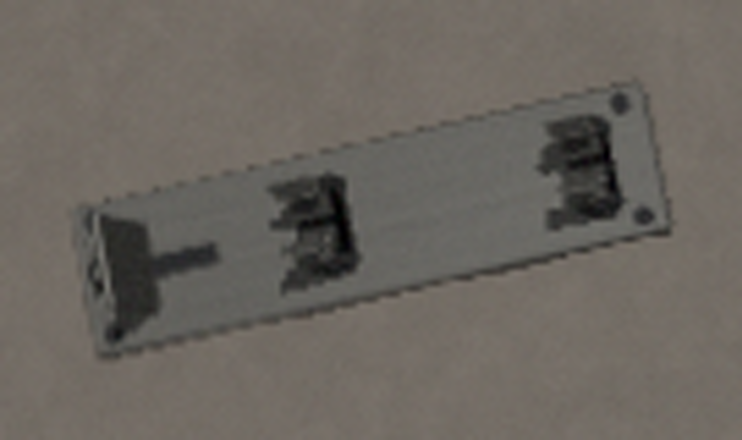

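The crop shows the rack base with corners at crop px (78,208), (640,85), (670,232) and (100,355). The end plate is at the left, and the clips are at about (318,235) and (585,170).

```bash
python3 - <<'E'
from h import *
a=load('top0')
# saturation-based segmentation of rack base
f=a['frame'].astype(int); s=cv2.GaussianBlur((f[:,:,2]-f[:,:,0]).astype(np.float32),(3,3),0)
m=((s<10)*255).astype(np.uint8); m[:215]=0;m[305:]=0;m[:,:125]=0;m[:,275:]=0
m=cv2.morphologyEx(m,cv2.MORPH_OPEN,np.ones((3,3)));c=max(cv2.findContours(m,0,2)[0],key=cv2.contourArea)
r=cv2.minAreaRect(c);print(r)
man=np.array([(78,208),(640,85),(670,232),(100,355)])/5.5+[130,220]-.4
for bx in(cv2.boxPoints(r),man):
    W=plane(a,bx,10);C=W.mean(0);L=[np.linalg.norm(W[i]-W[(i+1)%4]) for i in range(4)];i=int(np.argmax(L));d=W[(i+1)%4]-W[i]
    d=d/np.linalg.norm(d); d*=np.sign(d[1]); o=C-47.5*d
    print(W.round(0).tolist(),np.round(L,1),'origin',o.round(1),'ang',np.degrees(np.arctan2(d[1],d[0])).round(2))
E
```

```text
((196.94766235351562, 259.7117919921875), (28.487802505493164, 107.6341323852539), 77.31961059570312)
[[571.0, 386.0, 10.0], [637.0, 107.0, 10.0], [564.0, 88.0, 10.0], [497.0, 365.0, 10.0]] [286.9  75.9 284.9  76.1] origin [578.4 190.1  10. ] ang 103.47
[[571.0, 379.0, 10.0], [635.0, 108.0, 10.0], [564.0, 91.0, 10.0], [501.0, 365.0, 10.0]] [278.8  72.6 280.8  72. ] origin [578.3 189.3  10. ] ang 103.0
```

Rack origin is about (578, 190) at 103.3°, and the measured base of 286×76 mm fits the given 285×74. The pin centre is (509, -187) at 107.2°, and its measured 242×25 mm fits too. I'll go above the rack first for a wrist look, then on to the pin.

Request:
{"name": "servo_tool", "arguments": {
  "series": [
    [0.0265,-0.031,0,-0.07],
    [0.0265,-0.031,0,-0.07],
    [0.0265,-0.031,0,-0.07],
    [0.0265,-0.031,0,-0.07],
    [0.0265,-0.031,0,-0.07],
    [0.0265,-0.031,0,-0.07],
    [0.0265,-0.031,0,-0.07],
    [0.0265,-0.031,0,-0.07],
    [0.0265,-0.031,0,-0.07],
    [0.0265,-0.031,0,-0.07]
  ],
  "jaw": 0.07
}}

```text
time: 0.93
position: [441.2, 340.0, 404.6]
tool_rot: [-180.0, -0.0, 124.6]
wrist_force: [-0.4, 0.7, -0.0]
grip_width: 69.9
grip_force: 0.0
```

Request:
{"name": "servo_tool", "arguments": {
  "series": [
    [0.0265,-0.031,0,-0.07],
    [0.0265,-0.031,0,-0.07],
    [0.0265,-0.031,0,-0.07],
    [0.0265,-0.031,0,-0.07],
    [0.0265,-0.031,0,-0.07],
    [0,0,0,0],
    [0,0,0,0],
    [0,0,0,0]
  ]
}}

```text
time: 1.6
position: [572.7, 187.0, 404.4]
tool_rot: [-180.0, -0.0, 104.8]
wrist_force: [-0.5, 0.5, 0.2]
grip_width: 70.2
grip_force: 0.0
```

```bash
python3 - <<'E'
from h import *
c=shot('wrist','w1.png'); print(ray(c,[320,240])); o=bot.observe(); print(o['position'],o['tool_rot'],o['time'])
d=np.array([np.cos(np.radians(103.3)),np.sin(np.radians(103.3)),0]);
print(proj(c,np.array([578.4,190,0])+np.outer([-95,-65,0,65,136,190],d)+[0,0,10]))
E
```

```text
(array([555.15289734, 257.19570754, 385.72661006]), array([[ 0.08104322, -0.25249585, -0.96431397]]))
[572.41057049 187.47173333 404.58053287] [-1.79979360e+02 -1.35334224e-02  1.04854048e+02] 1.65
[[317.24569608 299.21112692]
 [318.08949659 271.52849191]
 [320.02876542 207.4950775 ]
 [322.11538523 137.93714508]
 [324.54377553  56.04685768]
 [326.46805441  -9.68039586]]
```

View pics/w1.png

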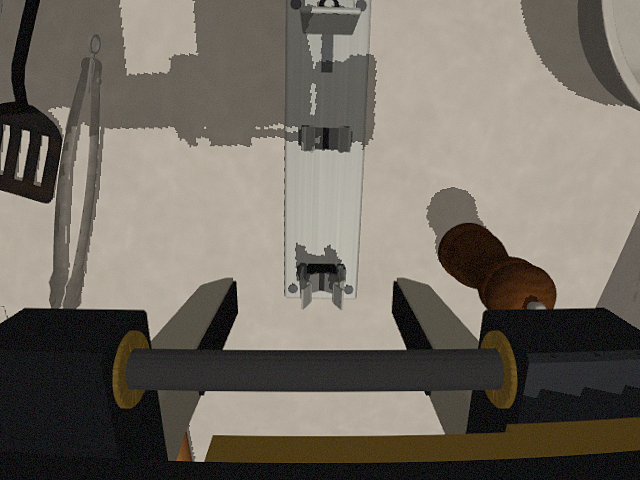

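Wrist view: the rack base runs vertically, with left edge x≈285–288, right edge x≈356–372 and near end at y≈298. The clips are at about (322,277) and (327,137), and the plate top edge is at about (330,10). The mill stands to the right, with its base at about (472,255) and its top at (520,285).

```bash
python3 - <<'E'
from h import *
c=load('w1');g=cv2.GaussianBlur(cv2.cvtColor(c['frame'],cv2.COLOR_BGR2GRAY),(3,3),0).astype(float)
f=cv2.GaussianBlur(c['frame'],(3,3),0).astype(float); s=f[:,:,2]-f[:,:,0]
for y in (90,100,165,200,240): print(y,'L',s[y,276:296].astype(int),'R',s[y,350:380].astype(int))
print('col end',[ (x,s[285:310,x].astype(int).tolist()) for x in(290,350)])
a=load('top0')
# mill: foot and head from both views
print('mill top cam head px(209,190) z150',plane(a,[209,189],145),' foot',plane(a,[219,200],5),'shaker',plane(a,[257,197],85), plane(a,[258,203],0))
E
```

```text
90 L [14 15 15 15 16 15 15 16 15 10  5  4  6  7  7  6  6  6  7  8] R [ 9  8  7  6  7  8  8  7  7  8  8  8  8  7  7  8  9 12 15 14 14 14 14 15
 18 22 23 22 22 21]
100 L [15 15 15 15 15 15 15 16 13  9  5  6  7  7  8  8  7  7  6  6] R [ 8  8  7  8  8  8  7  7  6  6  6  7  7  7  7  7  9 13 16 15 15 15 16 18
 21 22 22 22 23 23]
165 L [24 23 22 21 21 21 22 23 19 13 11 12 12 12 12 11 11 11 12 12] R [13 13 12 11 12 11 11 11 11 12 12 11 12 17 21 24 24 23 23 22 21 22 23 23
 23 22 23 23 23 22]
200 L [22 22 22 22 22 22 22 20 15 11 11 11 12 13 12 11 12 11 12 12] R [13 12 13 12 12 12 12 12 12 12 11 15 20 23 23 22 22 23 23 23 22 21 22 21
 22 23 22 22 22 22]
240 L [24 24 23 22 23 22 23 21 16 12 11 12 12 12 12 13 12 12 12 12] R [13 12 12 13 12 11 11 12 13 17 21 22 22 23 23 23 22 22 22 22 22 22 22 22
 23 23 23 23 23 23]
col end [(290, [4, 1, 1, 1, 0, 1, 3, 8, 11, 12, 12, 12, 15, 20, 22, 23, 23, 22, 22, 23, 22, 22, 23, 24, 22]), (350, [10, 3, 1, 1, 0, 0, 1, 3, 5, 11, 13, 13, 13, 13, 18, 22, 22, 22, 22, 22, 22, 23, 23, 23, 22])]
mill top cam head px(209,190) z150 [[728.16785296 179.35736917 145.        ]]  foot [[729.32132326 184.06464509   5.        ]] shaker [[722.22495491  71.32174922  85.        ]] [[723.25953282  79.25106112   0.        ]]
```

```bash
python3 - <<'E'
from h import *
c=load('w1')
ys=[90,100,165,200,240]
L=plane(c,np.c_[[285.4,284.9,284.6,283.9,283.9],ys],10); R=plane(c,np.c_[[367.2,366.8,363.2,361.6,359.2],ys],10)
def fit(P): 
    vx,vy,x,y=cv2.fitLine(P[:,:2].astype(np.float32),2,0,.01,.01).ravel(); s=np.sign(vy); return np.array([vx*s,vy*s]),np.array([x,y])
dl,pl=fit(L);dr,pr=fit(R); print('angs',[np.degrees(np.arctan2(d[1],d[0])) for d in(dl,dr)])
d=(dl+dr)/2;d/=np.linalg.norm(d);n=np.array([d[1],-d[0]])
print('width',(pr-pl)@n)
E_=plane(c,[[290,297.5],[350,298.8]],10)[:,:2]; print('end',E_@d)
x=(pl@n+pr@n)/2; y=(E_@d).mean()+95
print('origin',x*n+y*d,'ang',np.degrees(np.arctan2(d[1],d[0])),'cam height check cam',ray(c,[0,0])[0])
# clips: symmetric finger gap px guess
print('clip px', proj(c,np.r_[x*n+(y+65)*d,78]),proj(c,np.r_[x*n+(y-65)*d,78]))
# gripper centre px: project of grasp point
P=bot.observe()['position']; print(proj(c,P-[0,0,167]))
E
```

```text
angs [np.float32(103.24571), np.float32(103.35881)]
width 73.6619
end [-42.03612908 -41.8876908 ]
origin [580.48540072 191.74554559] ang 103.30226 cam height check cam [555.15289734 257.19570754 385.72661006]
clip px [[327.06965316 137.82989707]] [[321.7506997  297.96829143]]
[[311.71391558 313.74530537]]
```

Request:
{"name": "servo_tool", "arguments": {
  "series": [
    [-0.0064,-0.0374,-0.007,0.004],
    [-0.0064,-0.0374,-0.007,0.004],
    [-0.0064,-0.0374,-0.007,0.004],
    [-0.0064,-0.0374,-0.007,0.004],
    [-0.0064,-0.0374,-0.007,0.004],
    [-0.0064,-0.0374,-0.007,0.004],
    [-0.0064,-0.0374,-0.007,0.004],
    [-0.0064,-0.0374,-0.007,0.004],
    [-0.0064,-0.0374,-0.007,0.004],
    [-0.0064,-0.0374,-0.007,0.004]
  ]
}}

```text
time: 2.48
position: [508.2, -187.4, 334.9]
tool_rot: [180.0, 0.0, 107.2]
wrist_force: [0.0, -0.2, 0.7]
grip_width: 70.3
grip_force: 0.0
```

Request:
{"name": "servo_tool", "arguments": {
  "series": [
    [0,0,-0.01,0],
    [0,0,-0.01,0],
    [0,0,0,0],
    [0,0,0,0],
    [0,0,0,0]
  ]
}}

```text
time: 2.9
position: [509.3, -185.8, 315.3]
tool_rot: [180.0, 0.0, 107.2]
wrist_force: [0.5, 0.5, -1.0]
grip_width: 70.0
grip_force: 0.0
```

```bash
python3 - <<'E'
from h import *
c=shot('wrist','w2.png'); o=bot.observe(); print(o['position'],o['tool_rot'],o['time'])
hsv=cv2.cvtColor(c['frame'],cv2.COLOR_BGR2HSV)
m=cv2.inRange(hsv,(5,90,40),(18,255,230)); m[300:]=0
cs=max(cv2.findContours(m,0,2)[0],key=cv2.contourArea);r=cv2.minAreaRect(cs);print(r)
W=plane(c,cv2.boxPoints(r),13);print(W.round(1),W.mean(0))
E
```

```text
[ 509.25737281 -185.94433618  315.44162234] [1.79958769e+02 2.62054484e-02 1.07187385e+02] 2.95
((313.0, 178.5), (38.0, 241.0), 0.0)
[[ 511.1 -240.5   13. ]
 [ 462.   -74.7   13. ]
 [ 486.2  -67.2   13. ]
 [ 539.1 -231.9   13. ]] [ 499.58116487 -153.56213417   13.        ]
```

View pics/w2.png

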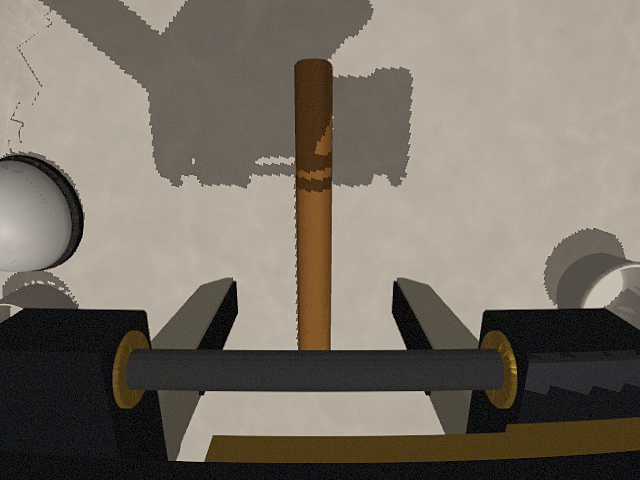

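The wrist view shows the brown pin (axis x≈314, far end y≈60) centred between the open fingers. The refined rack origin is (580.5, 191.7) at 103.30°. Now I'll descend and grip.

Request:
{"name": "servo_tool", "arguments": {
  "series": [
    [0,0,-0.014,0],
    [0,0,-0.014,0],
    [0,0,-0.014,0],
    [0,0,-0.014,0],
    [0,0,-0.014,0],
    [0,0,-0.014,0],
    [0,0,-0.014,0],
    [0,0,-0.014,0],
    [0,0,-0.009,0],
    [0,0,-0.005,0]
  ]
}}

```text
time: 3.78
position: [508.5, -187.1, 186.7]
tool_rot: [-179.9, -0.1, 107.1]
wrist_force: [-0.6, 1.1, -0.6]
grip_width: 70.2
grip_force: 0.0
```

Request:
{"name": "servo_tool", "arguments": {
  "series": [
    [0,0,0,0],
    [0,0,0,0],
    [0,0,0,0],
    [0,0,0,0],
    [0,0,0,0],
    [0,0,0,0],
    [0,0,0,0],
    [0,0,0,0],
    [0,0,0,0],
    [0,0,0,0]
  ],
  "jaw": 0.0,
  "newtons": 55
}}

```text
time: 4.62
position: [508.9, -187.2, 188.9]
tool_rot: [180.0, 0.0, 107.1]
wrist_force: [-0.7, 0.2, 1.8]
grip_width: 24.4
grip_force: 55.0
```

Request:
{"name": "servo_tool", "arguments": {
  "series": [
    [0,0,0.005,0],
    [0,0,0.015,0],
    [0,0,0.025,0],
    [0,0,0.025,0],
    [0,0,0.025,0],
    [0,0,0.025,0],
    [0,0,0.025,0],
    [0,0,0,0],
    [0,0,0,0],
    [0,0,0,0]
  ]
}}

```text
time: 5.45
position: [508.7, -187.1, 332.9]
tool_rot: [-180.0, -0.0, 107.1]
wrist_force: [-0.8, 0.3, -2.0]
grip_width: 24.7
grip_force: 55.0
```

```bash
python3 - <<'E'
from h import *
c=shot('scene','s2.png'); w=shot('wrist','w3.png')
cv2.imwrite('pics/s2w3.png',np.hstack([cv2.resize(c['frame'],(400,300)),cv2.resize(w['frame'],(400,300))]))
o=bot.observe(); print(o['position'],o['tool_rot'],o['wrist_force'],o['grip_width'])
E
```

```text
[ 508.68053098 -187.08391877  332.34141858] [-1.79908773e+02 -7.69781469e-02  1.07073461e+02] [-0.03091596  0.5240953  -1.44179353] 24.667970733823143
```

View pics/s2w3.png

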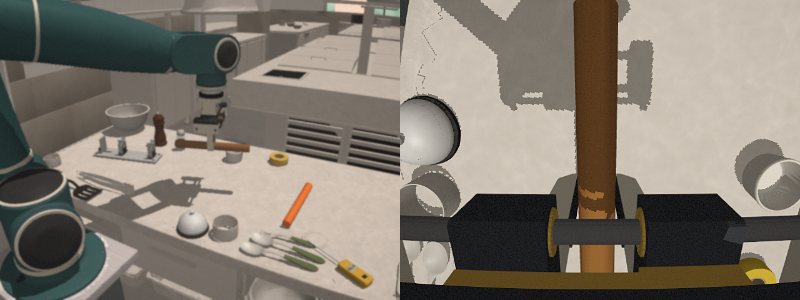

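The pin is held level in the gripper in both views and nothing else has moved. Next I'll carry it over the rack.

Request:
{"name": "servo_tool", "arguments": {
  "series": [
    [0.0072,0.038,0,-0.0066],
    [0.0072,0.038,0,-0.0066],
    [0.0072,0.038,0,-0.0066],
    [0.0072,0.038,0,-0.0066],
    [0.0072,0.038,0,-0.0066],
    [0.0072,0.038,0,-0.0066],
    [0.0072,0.038,0,-0.0066],
    [0.0072,0.038,0,-0.0066],
    [0.0072,0.038,0,-0.0066],
    [0.0072,0.038,0,-0.0066]
  ]
}}

```text
time: 6.38
position: [580.7, 194.9, 332.5]
tool_rot: [-179.9, 0.0, 103.3]
wrist_force: [0.9, -0.7, -2.1]
grip_width: 24.7
grip_force: 55.0
```

Request:
{"name": "servo_tool", "arguments": {
  "series": [
    [0,0,-0.01,0],
    [0,0,-0.01,0],
    [0,0,-0.01,0],
    [0,0,-0.01,0],
    [0,0,0,0],
    [0,0,0,0],
    [0,0,0,0]
  ]
}}

```text
time: 6.97
position: [581.0, 192.1, 294.2]
tool_rot: [180.0, -0.0, 103.2]
wrist_force: [-0.3, -0.4, -1.6]
grip_width: 24.8
grip_force: 55.0
```

```bash
python3 - <<'E'
from h import *
o=bot.observe(); print(o['position'],o['tool_rot'],o['wrist_force'],o['wrist_torque'],o['time'])
t=shot('top','t4.png');s=shot('scene','s4.png');w=shot('wrist','w4.png')
an=np.radians(103.3);d=np.array([np.cos(an),np.sin(an),0])
O=np.array([580.5,191.7,0]);P=o['position']-[0,0,175.9]
for n,c in(('t',t),('s',s),('w',w)):
    print(n,'pin ends',proj(c,P+np.outer([-120,120],d)).round(1).tolist(),'seats',proj(c,O+[0,0,78]+np.outer([-65,65],d)).round(1).tolist())
    hsv=cv2.cvtColor(c['frame'],cv2.COLOR_BGR2HSV); m=cv2.inRange(hsv,(5,90,40),(18,255,230))
    for k in sorted(cv2.findContours(m,0,2)[0],key=cv2.contourArea)[-4:]: print('  ',cv2.contourArea(k),cv2.boundingRect(k))
a=t['frame'][200:320,100:300];b=s['frame'][180:300,110:310]
cv2.imwrite('pics/c4.png',np.vstack([np.hstack([cv2.resize(a,(400,240),interpolation=2),cv2.resize(b,(400,240),interpolation=2)]),np.hstack([cv2.resize(w['frame'],(400,300)),cv2.resize(w['frame'][0:240,160:480],(400,300))])]))
E
```

```text
[580.97455225 192.13826939 294.18510577] [ 1.79975128e+02 -8.01123469e-04  1.03234867e+02] [-0.26782269 -0.43521268 -1.61966864] [-0.0595117   0.05543481 -0.01766448] 6.9667
t pin ends [[252.3, 240.4], [155.6, 261.9]] seats [[233.1, 247.2], [182.5, 258.4]]
   3.0 (412, 170, 6, 5)
   175.5 (201, 182, 18, 16)
   377.0 (211, 236, 42, 18)
   836.5 (460, 231, 12, 91)
s pin ends [[260.1, 211.5], [172.6, 203.6]] seats [[240.5, 225.0], [193.5, 220.2]]
   77.0 (210, 163, 18, 20)
   250.0 (172, 200, 34, 12)
   902.5 (216, 183, 50, 50)
   989.5 (452, 291, 48, 73)
w pin ends [[312.0, 513.1], [310.5, -2.1]] seats [[311.1, 380.2], [310.3, 148.1]]
   2294.5 (287, 392, 56, 45)
   2352.0 (550, 384, 75, 53)
   6827.5 (470, 255, 167, 92)
   22432.5 (278, 0, 71, 351)
```

View pics/c4.png

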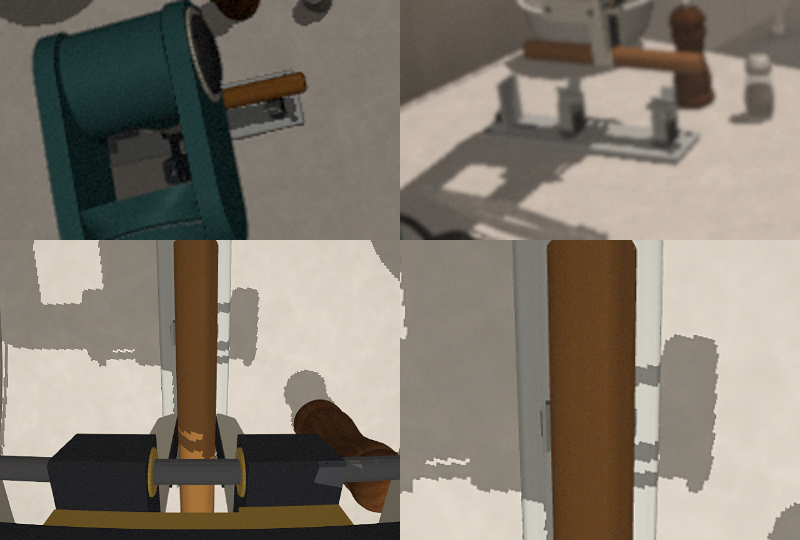

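Level pin over the rack, with the far end at about (311,0) in the wrist image and near end clear. Base edges in the wrist image are x≈252 and 368. Next I'll check the lateral alignment from this same picture.

```bash
python3 - <<'E'
from h import *
c=load('w4'); f=cv2.GaussianBlur(c['frame'],(3,3),0).astype(float); sat=f[:,:,2]-f[:,:,0]
an=np.radians(103.3);d=np.array([np.cos(an),np.sin(an)]);n=np.array([d[1],-d[0]]);O=np.array([580.5,191.7])
hsv=cv2.cvtColor(c['frame'],cv2.COLOR_BGR2HSV); m=cv2.inRange(hsv,(3,110,25),(20,255,255))
for y in(20,50,100,150,200,230):
    xs=np.flatnonzero(m[y,250:380])+250; l,r=xs.min()-.5,xs.max()+.5
    row=sat[y]; 
    # base edges: strongest sat drop left in 235..275 and rise right 350..385
    L=235+np.argmax(-(row[237:275]-row[235:273]))+1; R=353+np.argmax(row[355:385]-row[353:383])+1
    # silhouettes: axis ray = mean of edges; axis at z 118.3
    pc=plane(c,[(l+r)/2,y],294.2-175.9)[0,:2]-O; b=plane(c,[[L,y],[R,y]],10)[:,:2]-O
    print(y,l,r,L,R,'pin x',(pc@n).round(2),'at y',(pc@d).round(0),'base',(b@n).round(2),(b@n).mean().round(2))
E
```

```text
20 277.5 348.5 250 370 pin x 1.47 at y 113.0 base [-37.46  36.39] -0.53
50 278.5 348.5 251 369 pin x 1.64 at y 102.0 base [-37.36  36.2 ] -0.58
100 279.5 347.5 253 368 pin x 1.62 at y 85.0 base [-37.05  36.35] -0.35
150 280.5 347.5 254 367 pin x 1.79 at y 66.0 base [-37.48  36.6 ] -0.44
200 281.5 345.5 256 366 pin x 1.57 at y 46.0 base [-37.35  36.94] -0.2
230 282.5 345.5 258 364 pin x 1.76 at y 34.0 base [-36.75  36.23] -0.26
```

Request:
{"name": "servo_tool", "arguments": {
  "series": [
    [-0.002,-0.0005,0,0],
    [0,0,-0.008,0],
    [0,0,-0.008,0],
    [0,0,-0.008,0],
    [0,0,-0.008,0],
    [0,0,-0.006,0],
    [0,0,0,0],
    [0,0,0,0],
    [0,0,0,0]
  ]
}}

```text
time: 7.87
position: [579.0, 192.4, 256.0]
tool_rot: [180.0, -0.0, 103.3]
wrist_force: [0.7, 0.3, -0.7]
grip_width: 24.6
grip_force: 55.0
```

Request:
{"name": "servo_tool", "arguments": {
  "series": [
    [0,0,-0.001,0],
    [0,0,-0.001,0],
    [0,0,-0.001,0],
    [0,0,-0.001,0],
    [0,0,-0.001,0],
    [0,0,-0.001,0],
    [0,0,0,0],
    [0,0,0,0]
  ]
}}

```text
time: 8.53
position: [579.0, 192.3, 249.9]
tool_rot: [180.0, -0.0, 103.3]
wrist_force: [2.5, 0.1, 1.3]
grip_width: 24.9
grip_force: 55.0
```

Request:
{"name": "servo_tool", "arguments": {
  "series": [
    [0,0,-0.001,0],
    [0,0,-0.001,0],
    [0,0,-0.001,0],
    [0,0,0,0],
    [0,0,0,0]
  ]
}}

```text
time: 8.95
position: [579.0, 192.4, 247.5]
tool_rot: [179.9, -0.0, 103.3]
wrist_force: [0.1, -0.1, 6.3]
grip_width: 24.4
grip_force: 55.0
```

Request:
{"name": "servo_tool", "arguments": {
  "series": [
    [0,0,-0.001,0],
    [0,0,-0.001,0],
    [0,0,-0.001,0],
    [0,0,0,0],
    [0,0,0,0]
  ]
}}

```text
time: 9.37
position: [579.3, 192.5, 245.4]
tool_rot: [179.9, -0.0, 103.3]
wrist_force: [-0.8, 0.4, 13.6]
grip_width: 24.9
grip_force: 55.0
```

Request:
{"name": "servo_tool", "arguments": {
  "series": [
    [0,0,-0.001,0],
    [0,0,-0.001,0],
    [0,0,-0.001,0],
    [0,0,0,0],
    [0,0,0,0]
  ]
}}

```text
time: 9.78
position: [579.2, 192.4, 242.0]
tool_rot: [179.9, -0.0, 103.3]
wrist_force: [-0.5, 0.7, 9.7]
grip_width: 25.0
grip_force: 55.0
```

Request:
{"name": "servo_tool", "arguments": {
  "series": [
    [0,0,-0.001,0],
    [0,0,-0.001,0],
    [0,0,-0.001,0],
    [0,0,0,0],
    [0,0,0,0]
  ]
}}

```text
time: 10.2
position: [579.0, 192.4, 238.4]
tool_rot: [179.9, 0.0, 103.3]
wrist_force: [0.6, -0.3, 5.8]
grip_width: 24.9
grip_force: 55.0
```

Request:
{"name": "servo_tool", "arguments": {
  "series": [
    [0,0,-0.001,0],
    [0,0,-0.001,0],
    [0,0,-0.001,0],
    [0,0,0,0],
    [0,0,0,0]
  ]
}}

```text
time: 10.62
position: [578.8, 192.3, 234.6]
tool_rot: [-180.0, -0.0, 103.3]
wrist_force: [-0.0, -0.4, 2.0]
grip_width: 25.1
grip_force: 55.0
```

Request:
{"name": "servo_tool", "arguments": {
  "series": [
    [0,0,-0.001,0],
    [0,0,-0.001,0],
    [0,0,-0.001,0],
    [0,0,0,0],
    [0,0,0,0]
  ]
}}

```text
time: 11.03
position: [578.7, 192.3, 231.1]
tool_rot: [-179.9, -0.0, 103.3]
wrist_force: [1.5, 0.2, -4.7]
grip_width: 24.6
grip_force: 55.0
```

Request:
{"name": "servo_tool", "arguments": {
  "series": [
    [0,0,-0.001,0],
    [0,0,-0.001,0],
    [0,0,-0.001,0],
    [0,0,0,0],
    [0,0,0,0]
  ]
}}

```text
time: 11.45
position: [578.8, 192.3, 228.4]
tool_rot: [-180.0, 0.0, 103.3]
wrist_force: [1.5, 0.2, -4.5]
grip_width: 24.9
grip_force: 55.0
```

Request:
{"name": "servo_tool", "arguments": {
  "series": [
    [0,0,-0.0005,0],
    [0,0,-0.0005,0],
    [0,0,-0.0005,0],
    [0,0,0,0],
    [0,0,0,0]
  ]
}}

```text
time: 11.87
position: [579.0, 192.4, 227.9]
tool_rot: [180.0, -0.0, 103.3]
wrist_force: [-0.7, -1.0, 5.6]
grip_width: 24.7
grip_force: 55.0
```

Request:
{"name": "servo_tool", "arguments": {
  "series": [
    [0,0,-0.0005,0],
    [0,0,-0.0005,0],
    [0,0,0,0],
    [0,0,0,0]
  ]
}}

```text
time: 12.2
position: [579.0, 192.4, 227.8]
tool_rot: [179.9, -0.0, 103.3]
wrist_force: [-5.4, -1.8, 15.1]
grip_width: 24.8
grip_force: 55.0
```

Snapped home: force dipped negative, then rose again at z≈228 as expected. I'll relieve the push slightly and slide towards the plate.

Request:
{"name": "servo_tool", "arguments": {
  "series": [
    [-0.0005,0,0.001,0],
    [0,0,0,0],
    [0,0,0,0]
  ]
}}

```text
time: 12.45
position: [578.7, 192.3, 227.9]
tool_rot: [179.9, 0.0, 103.3]
wrist_force: [4.8, 0.1, 5.4]
grip_width: 24.9
grip_force: 55.0
```

Request:
{"name": "servo_tool", "arguments": {
  "series": [
    [-0.00035,0.00146,0,0],
    [-0.00035,0.00146,0,0],
    [-0.00035,0.00146,0,0],
    [-0.00035,0.00146,0,0],
    [-0.00035,0.00146,0,0],
    [-0.00035,0.00146,0,0],
    [-0.00035,0.00146,0,0],
    [-0.00035,0.00146,0,0]
  ]
}}

```text
time: 13.12
position: [576.1, 203.3, 227.9]
tool_rot: [179.9, 0.1, 103.3]
wrist_force: [5.6, -9.9, 5.2]
grip_width: 24.5
grip_force: 55.0
```

```bash
python3 - <<'E'
from h import *
w=shot('wrist','w5.png'); o=bot.observe(); print(o['position'],o['wrist_force'],o['wrist_torque'])
cv2.imwrite('pics/c5.png',cv2.resize(w['frame'][0:160,210:420],(788,600),interpolation=2))
an=np.radians(103.3);d=np.array([np.cos(an),np.sin(an),0]);P=o['position']-[0,0,176]
O=np.array([578.6,191.2,0])
print('end top',proj(w,P+120*d+[0,0,13]),'plate near top at 136/146/156',proj(w,O+np.outer([136,146,156],d)+[0,0,76]))
E
```

```text
[576.09020354 203.52634448 227.8592718 ] [ 6.79831635 -7.68363569  5.6594481 ] [-1.46333143 -1.13134655  0.00698036]
end top [[310.23998639 -17.89007783]] plate near top at 136/146/156 [[ 308.61721444  -43.05812418]
 [ 308.53778048  -78.67519787]
 [ 308.46873078 -114.36427407]]
```

View pics/c5.png

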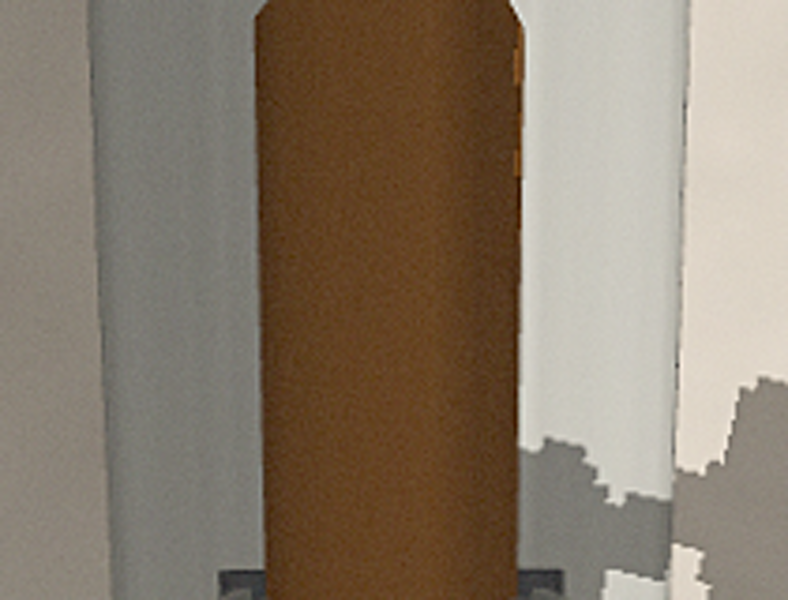

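The close view shows the pin seated and centred between the base edges, passing through clip b at the crop bottom. Its far end is about 16 px below the image top, and the plate is out of view. I'll estimate the plate position from the earlier wrist picture w1.

```bash
python3 - <<'E'
from h import *
c=load('w1');an=np.radians(103.3);d=np.array([np.cos(an),np.sin(an)]);O=np.array([580.5,191.7])
g=cv2.cvtColor(c['frame'],cv2.COLOR_BGR2GRAY)
for x in(310,350): print(x,g[0:45,x].tolist())
for r in(6,8,10,12): print(r,'top z76',((plane(c,[315,r],76)[0,:2]-O)@d).round(1))
for r in(28,31,34): print(r,'foot z10',((plane(c,[315,r],10)[0,:2]-O)@d).round(1))
o=bot.observe();print('pin end est',((o['position'][:2]-O)@d+120).round(1))
E
```

```text
310 [161, 161, 162, 168, 164, 98, 88, 79, 81, 81, 75, 67, 65, 55, 55, 53, 57, 56, 70, 86, 83, 85, 79, 80, 84, 79, 80, 84, 80, 80, 78, 79, 74, 96, 149, 168, 164, 163, 164, 164, 166, 167, 166, 165, 172]
350 [151, 165, 159, 156, 157, 163, 168, 156, 129, 138, 168, 175, 161, 136, 102, 77, 84, 80, 81, 81, 80, 85, 77, 78, 79, 78, 80, 77, 79, 78, 79, 75, 77, 72, 87, 145, 169, 163, 163, 159, 160, 164, 162, 162, 164]
6 top z76 157.2
8 top z76 155.9
10 top z76 154.5
12 top z76 153.2
28 foot z10 157.9
31 foot z10 155.4
34 foot z10 152.9
pin end est 132.5
```

Request:
{"name": "servo_tool", "arguments": {
  "series": [
    [0.0002,0.0005,0,0],
    [-0.0001,0.0005,0,0],
    [-0.0001,0.0005,0,0],
    [0,0,0,0]
  ]
}}

```text
time: 13.5
position: [576.0, 204.7, 227.8]
tool_rot: [180.0, 0.1, 103.3]
wrist_force: [3.2, -10.3, 7.6]
grip_width: 24.6
grip_force: 55.0
```

Request:
{"name": "servo_tool", "arguments": {
  "series": [
    [-0.0002,0.001,0,0],
    [-0.0002,0.001,0,0],
    [-0.0002,0.001,0,0],
    [-0.0002,0.001,0,0],
    [-0.0003,0.001,0,0],
    [-0.0002,0.001,0,0]
  ]
}}

```text
time: 14.0
position: [574.7, 210.6, 227.9]
tool_rot: [180.0, 0.1, 103.3]
wrist_force: [2.5, -12.0, 7.8]
grip_width: 24.6
grip_force: 55.0
```

Request:
{"name": "servo_tool", "arguments": {
  "series": [
    [-0.0002,0.001,0,0],
    [-0.0002,0.001,0,0],
    [-0.0003,0.001,0,0],
    [-0.0002,0.001,0,0],
    [-0.0002,0.001,0,0]
  ]
}}

```text
time: 14.42
position: [573.5, 215.6, 227.8]
tool_rot: [180.0, 0.2, 103.3]
wrist_force: [2.2, -13.8, 9.7]
grip_width: 24.8
grip_force: 55.0
```

Request:
{"name": "servo_tool", "arguments": {
  "series": [
    [-0.0001,0.0005,0.0004,0],
    [-0.0001,0.0005,0,0],
    [-0.0001,0.0005,0,0],
    [-0.0002,0.0005,0,0]
  ]
}}

```text
time: 14.75
position: [573.0, 217.8, 227.8]
tool_rot: [180.0, 0.1, 103.3]
wrist_force: [5.0, -9.5, 4.8]
grip_width: 24.7
grip_force: 55.0
```

Request:
{"name": "servo_tool", "arguments": {
  "series": [
    [-0.0001,0.0005,0,0],
    [-0.0001,0.0005,0,0],
    [-0.0001,0.0005,0,0]
  ]
}}

```text
time: 15.0
position: [572.6, 219.3, 227.8]
tool_rot: [180.0, 0.1, 103.3]
wrist_force: [3.3, -10.7, 5.6]
grip_width: 24.8
grip_force: 55.0
```

Pin end is at about 149 now. Continuing in 1.5 mm steps.

Request:
{"name": "servo_tool", "arguments": {
  "series": [
    [-0.0001,0.0005,0,0],
    [-0.0001,0.0005,0,0],
    [-0.0001,0.0005,0,0]
  ]
}}

```text
time: 15.25
position: [572.3, 220.7, 227.8]
tool_rot: [-180.0, 0.1, 103.3]
wrist_force: [2.7, -10.1, 6.9]
grip_width: 24.8
grip_force: 55.0
```

Request:
{"name": "servo_tool", "arguments": {
  "series": [
    [-0.0001,0.0005,0,0],
    [-0.0001,0.0005,0,0],
    [-0.0001,0.0005,0,0]
  ]
}}

```text
time: 15.5
position: [572.0, 222.2, 227.8]
tool_rot: [-180.0, 0.1, 103.3]
wrist_force: [2.8, -10.0, 5.9]
grip_width: 24.7
grip_force: 55.0
```

Request:
{"name": "servo_tool", "arguments": {
  "series": [
    [-0.0001,0.0005,0,0],
    [-0.0001,0.0005,0,0],
    [-0.0001,0.0005,0,0]
  ]
}}

```text
time: 15.75
position: [571.7, 223.7, 227.9]
tool_rot: [-180.0, 0.1, 103.3]
wrist_force: [1.4, -11.4, 6.6]
grip_width: 25.1
grip_force: 55.0
```

Request:
{"name": "servo_tool", "arguments": {
  "series": [
    [-0.0001,0.0005,0,0],
    [-0.0001,0.0005,0,0]
  ]
}}

```text
time: 15.92
position: [571.6, 224.2, 227.8]
tool_rot: [-180.0, 0.2, 103.3]
wrist_force: [3.6, -22.2, 8.0]
grip_width: 24.5
grip_force: 55.0
```

Contact: the resistance jumped from 11 to 22 N, so about 11 N is on the plate. I'll relax the push and release.

Request:
{"name": "servo_tool", "arguments": {
  "series": [
    [0.0001,-0.0005,0,0],
    [0.0001,-0.0005,0.0004,0],
    [0,0,0,0]
  ]
}}

```text
time: 16.17
position: [571.7, 223.7, 227.9]
tool_rot: [-180.0, 0.1, 103.3]
wrist_force: [4.0, -9.8, 2.1]
grip_width: 24.7
grip_force: 55.0
```

Request:
{"name": "servo_tool", "arguments": {
  "series": [
    [0,0,0,0],
    [0,0,0,0],
    [0,0,0,0],
    [0,0,0,0]
  ],
  "jaw": 0.05
}}

```text
time: 16.5
position: [571.3, 224.6, 227.8]
tool_rot: [-180.0, -0.0, 103.3]
wrist_force: [-1.0, -0.6, 0.1]
grip_width: 46.8
grip_force: 0.0
```

Request:
{"name": "servo_tool", "arguments": {
  "series": [
    [0,0,0.005,0],
    [0,0,0.01,0],
    [0,0,0.02,0],
    [0,0,0.025,0],
    [0,0,0.03,0],
    [0,0,0.03,0],
    [0,0,0.03,0],
    [0,0,0.03,0],
    [0.005,-0.02,0,0],
    [0.005,-0.02,0,0]
  ]
}}

```text
time: 17.33
position: [581.2, 184.7, 411.6]
tool_rot: [179.8, -0.0, 103.4]
wrist_force: [0.2, -0.6, -0.4]
grip_width: 49.8
grip_force: 0.0
```

Request:
{"name": "servo_tool", "arguments": {
  "series": [
    [0.002,-0.02,0,0],
    [0,0,0,0],
    [0,0,0,0],
    [0,0,0,0]
  ]
}}

```text
time: 17.67
position: [583.3, 164.8, 408.7]
tool_rot: [180.0, -0.0, 103.3]
wrist_force: [0.1, -0.3, -0.9]
grip_width: 50.0
grip_force: 0.0
```

```bash
python3 - <<'E'
from h import *
w=shot('wrist','w6.png'); s=shot('scene','s6.png'); o=bot.observe(); print(o['position'],o['wrist_force'],o['time'])
cv2.imwrite('pics/c6.png',np.hstack([cv2.resize(w['frame'][0:300,220:460],(480,600),interpolation=2),cv2.resize(s['frame'][200:270,140:177],(317,600),interpolation=2)]))
cv2.imwrite('pics/c6.png',np.vstack([cv2.resize(w['frame'][0:90,260:400],(600,386),interpolation=2),cv2.resize(s['frame'][205:255,140:280],(600,214),interpolation=2)]))
E
```

```text
[583.28720609 165.20987246 408.29171431] [-0.17978468  0.27662518  0.20520875] 17.7667
```

View pics/c6.png

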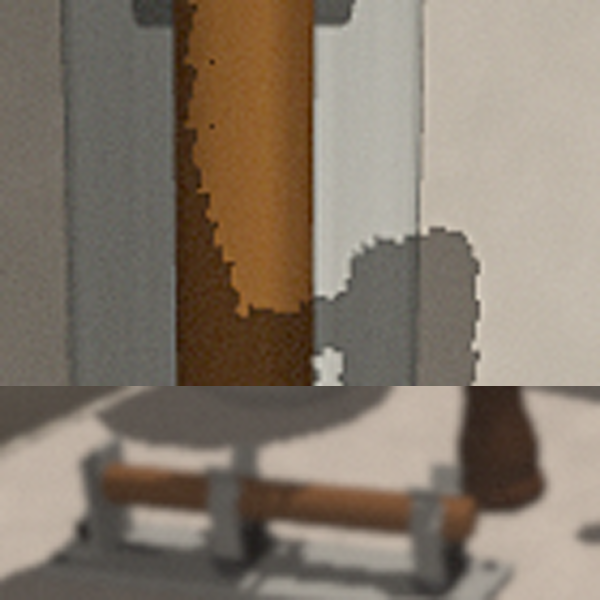

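The last view shows the pin seated in both clips with its left end against the plate. The felt contact, with the pin's end at about y=153.7 mm, agrees with the plate seen at about 153 mm. Handing in.

```bash
python3 -c "
from cell import finish_job
print(finish_job())"
```

```text
the job is handed in; nothing more can be done
None
```

The pin is snapped home in both clips, slid until I felt its end meet the end plate with about 11 N, and released with the gripper clear; the job is handed in at about 18 s, and no verdict came back.

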